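# Shelve two parts cases by headroom

### The arm

A 7-joint arm with a two-finger parallel gripper is mounted at the origin on the work surface. World frame = base frame: x ahead of the robot, y to its left, z up, the work surface at z = 0. Lengths are in m, angles in rad, forces in N, time in s.
With the tool pointing down it reaches from about 0.4 to 0.875 m from the base axis. Payload 6.5 kg.
Tool frame: the origin (TCP) lies on the mounting face of the last link; the fingertips stand 166 mm ahead of it and the grasp point (between the pads) lies 147 mm ahead of it (ctrl.tips_ahead is the x of the fingertips in the tool frame, in m); x points along the fingers, z is the direction in which the jaws open and shut, and the axes are right-handed (so a half turn about x gives the same grasp; the last joint's range is limited). The gripper opens to 88 mm and grips with 3 to 60 N. Pads are 18 mm wide; open, the fingers measure 123 mm over their backs; the gripper's body (75 mm by 187 mm) begins 45 mm behind the grasp point.
Start: joints at [1.156, 0.536, -0.004, 1.538, 0.003, 1.067, -0.071], TCP at [0.222, -0.611, 0.405] pointing down, gripper open.
Joint ranges: [-2.7, 2.7], [-0.37, 2.16], [-1.27, 1.26], [0.24, 2.4], [-1.31, 4.45], [0.19, 1.91], [-2.76, 2.76]. Speed limits (rad/s): [2.39, 2.39, 3.14, 3.14, 3.14, 3.14, 3.14].

### API

Orientations are given as a rotation vector (axis times angle).
In Python, from bench import readout, optics, ticket, ctrl gives the robot as it stands.
- The arm moves only by the tool drive_tool, never from a script. Its argument "rows" is a list that holds one entry, the list of rows, each a list of 7 numbers: the shift along the tool's x, y, z in m, then the turn, a rotation vector about the tool's x, y, z in degrees, then the gripper command: -1 is shut, 1 is fully open, values between are in proportion. In form: [[[dx, dy, dz, wx, wy, wz, fingers], ...]]. A call has exactly 10 rows; each row shifts and turns the commanded pose from where the row before left it, along the tool's axes as they then stand; what a row does not reach is not made up. A row lasts 1/12 s, in which the tool goes at most 41.7 mm and 7.16 degrees, less where a joint would pass 70% of its speed; a pose out of reach is approached as far as the arm can. A call with a gripper value outside its range is refused whole. The fingers move at their own pace and stop on an object; "squeeze" is the grip in N (left out, the last holds). Time passes only in rows, so rows that do not move let the fingers close, or fill a call up. It gives the time, the measured TCP pose, the force and the opening at its end, in the units of the state.
- readout.state(): the state, without advancing time (a new reading comes with each control period).
- optics.grab_frame(name): name is "scene" or "top" or "wrist"; returns a dict with "color" (480x640x3 uint8, blue, green, red), "depth" (480x640 float32, m along the optical axis (not along the pixel's ray), 0 where there is no reading), "intrinsics" (3x3 intrinsics, pixels), "rvec" (rotation vector, rad) and "tvec" (3), from world to camera coordinates, as OpenCV has them; the wrist camera has in their place "T_tool_cam" (4x4, takes a point from camera to tool coordinates, whose origin is the TCP and whose axes are the tool frame's). Camera axes: x right, y down, z forward; pixel columns grow to the right and rows downward; lengths in m; the calibration is good to about 2 mm. A picture is of the moment at which its call begins: read the wrist's pose just before it.
- ticket.finish_job(): hands the job in, once; it reports no verdict.
The state is a dict: "t": time; "qpos": joint angles; "qd": joint speeds; "joint_torque": joint torques, N m; "eef_pos": TCP position; "eef_rot": TCP orientation; "wrist_force": force on the tool from outside, world axes, zero at the start; "torque": the same for the moment, N m; "opening": opening from 0.0 (shut) to 1.0 (fully open).
Only numpy, scipy, OpenCV 4.12 (cv2) and the standard library are available. Lean on these libraries where they do the work, as an engineer would, in place of code of your own. Each camera call takes 0.05 s, during which the arm holds its last target.

### The job

Put the two blue parts cases away in the steel rack, each upright in the bay that suits its height: the taller case on the lower board, where there is most headroom, the shorter case on the raised board, where there is least. Slide each in lengthwise under the roof, straight and with its full length on the board, not sticking out at the front. Leave the grey case alone where it stands on the bench.

Things in the scene. Friction and masses are not known exactly. Their poses are not given: they have to be found in the camera images.
- tall_case_center (a point): The taller case: blue plastic, black latches, 160 mm long (x), 46 wide (y), 115 high (z), 0.3 kg, upright on the bench. Point: its centre, 57.5 mm up. Front (small bail) is the -x end, roughly facing the robot and heavier: centre of mass 14 mm towards it. Plain sides: pinch across the width, near the top, 50 mm from the centre towards the front to keep clear of the roof.
- short_case_center (a point): The shorter case: blue plastic, black latches, 160 mm long (x), 46 wide (y), 80 high (z), 0.3 kg, upright on the bench. Point: its centre, 40 mm up. Front (small bail) is the -x end, roughly facing the robot and heavier: centre of mass 14 mm towards it. Plain sides: pinch across the width, near the top, 50 mm from the centre towards the front to keep clear of the roof.
- lower_board (a point): Lower board, bay with most headroom, of the rack. Point: middle of the board's top, 25 mm above the bench, 190 mm deep (x, pointing in from the open front) by 158 wide (y). Roof: underside 130 mm above the board, 10 thick, only over x = 10 to 95 mm; 25 mm high back stop at x = 91. Uprights at x = 11 to 29, y = 61 to 79 either side; open ahead of them. Raised bay: 161 mm off along y, either side (they swap).
- raised_board (a point): Raised board, bay with least headroom, of the rack. Point: middle of the board's top, 60 mm above the bench, 190 mm deep (x, pointing in from the open front) by 158 wide (y). Roof: underside 95 mm above the board, 10 thick, only over x = 10 to 95 mm; 25 mm high back stop at x = 91. Uprights at x = 11 to 29, y = 61 to 79 either side; open ahead of them. Lower bay: 161 mm off along y, either side (they swap).
- grey_case_center (a point): A bystander: a grey parts case of the same form, 160 mm long (x), 46 mm wide (y), 98 mm high (z), standing on the bench beside the blue ones. The point is its centre. It is not to be moved.
Mind the look-alikes: they are no part of the job. What is shaped like the part that bears tall_case_center but orange, red or turquoise is not meant.

How it is judged:
By the outcome, as a careful person would: the job done as asked, in the order asked, and still so for the second after the job is handed in, with the robot touching nothing.
It also fails if it takes over 70 s, if anything falls off the work surface, if the arm or the gripper's body presses on something with over 40 N, if the wrist force passes 120 N, or if a joint passes its speed limit or range.

## Working session

There is one attempt and no reset: what is moved stays moved. The work goes in short steps, Python scripts to look and compute and a tool call to move; the robot and the scene stay as the last step left them, time stands still between calls to the robot, and variables do not carry over. Pictures are saved under pics/ and viewed, and the job is handed in when it is done.

Besides the shell and the picture viewer there is one more tool, called after "Call:" as name(argument=value, ...) on one line, values as JSON. drive_tool: Moves the arm, as the interface text tells. Its arguments: {"type":"object","properties":{"rows":{"type":"array"},"squeeze":{"type":"number"}},"required":["rows"]}

```bash
ls; mkdir -p pics
cat > h.py <<'E'
import numpy as np,cv2,pickle
from bench import readout,optics,ticket,ctrl
def grab(n,fn):
    f=optics.grab_frame(n);cv2.imwrite('pics/'+fn+'.png',f['color']);pickle.dump(f,open('pics/'+fn+'.pkl','wb'));return f
def load(fn): return pickle.load(open('pics/'+fn+'.pkl','rb'))
def cw(f,st=None):
    if 'T_tool_cam' in f:
        T=np.eye(4);T[:3,:3]=cv2.Rodrigues(np.array(st['eef_rot'],float))[0];T[:3,3]=st['eef_pos'];return T@np.array(f['T_tool_cam'])
    R=cv2.Rodrigues(np.array(f['rvec'],float))[0];T=np.eye(4);T[:3,:3]=R.T;T[:3,3]=-R.T@np.array(f['tvec']).ravel();return T
def world(f,st=None):
    T=cw(f,st);K=np.array(f['intrinsics']);d=f['depth'];v,u=np.indices(d.shape)
    P=np.stack([(u-K[0,2])/K[0,0]*d,(v-K[1,2])/K[1,1]*d,d],-1)@T[:3,:3].T+T[:3,3]
    P[d<=0]=np.nan;return P
E
python3 - <<'E'
from h import *
print(readout.state())
grab('scene','s0');grab('top','t0')
for n in('s0','t0'):
    f=load(n);print(cw(f)[:3,3],cw(f)[:3,2])
E
```

```text
pics
{'t': 0.0, 'qpos': array([ 1.15580975,  0.5372094 , -0.00441603,  1.53883823,  0.00264414,
        1.06733119, -0.07119019]), 'qd': array([ 5.25867346e-04,  6.83619626e-04,  6.65790610e-04, -2.41382559e-05,
       -1.16265781e-03,  3.08929879e-04, -5.15237550e-04]), 'joint_torque': array([-4.85206219e-04, -5.70988333e+01,  9.90673564e-01, -2.51600486e+01,
       -5.61994978e-02,  1.81268225e-02,  1.87931423e-04]), 'eef_pos': array([ 0.22201976, -0.61056535,  0.40382465]), 'eef_rot': array([ 0.94941461,  1.35588231, -0.9479778 ]), 'wrist_force': array([0.32957742, 0.25969664, 0.69790902]), 'torque': array([ 0.04482296,  0.0203745 , -0.01212055]), 'opening': 0.9993651127796074}
[ 0.94585135 -0.40754799  0.79055977] [-0.52260544  0.39399632 -0.75607569]
[ 0.25481688 -0.05372763  1.02223622] [ 0.21918155  0.01676304 -0.97554008]
```

View pics/s0.png

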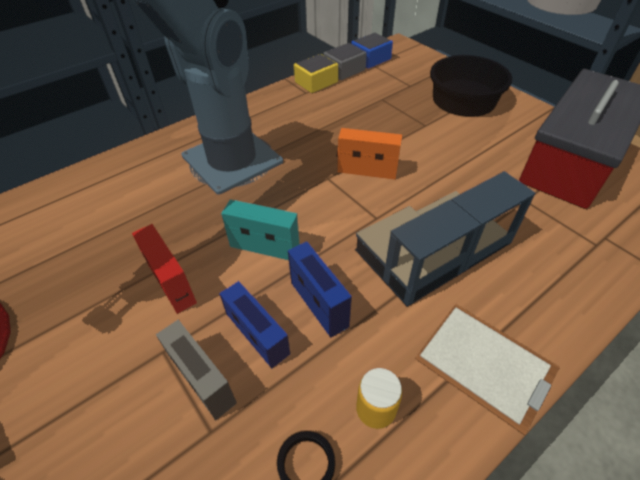

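View pics/t0.png

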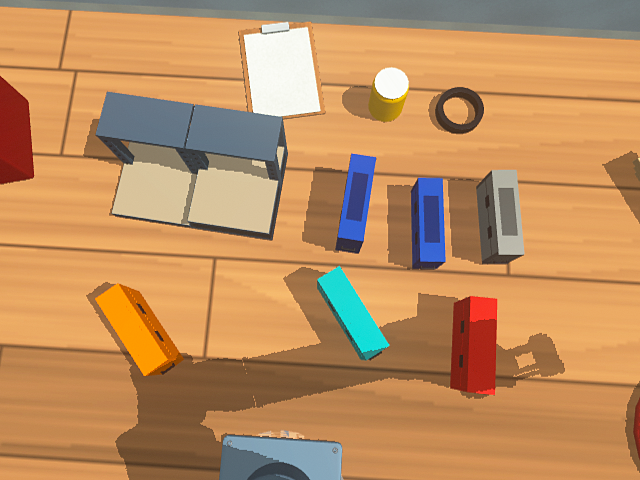

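The top view has +x up and +y left. The rack is at about (195,165), with two blue cases at (357,203) and (428,222), the grey one at (500,215), and turquoise, red and orange decoys. I'll measure these from depth.

Run:
```python
from h import *
for n in('t0','s0'):
    f=load(n);P=world(f);hsv=cv2.cvtColor(f['color'],cv2.COLOR_BGR2HSV)
    print(n,'bench z',np.nanmedian(P[(hsv[...,0]<20)&(hsv[...,1]>100)][:,2]), 'depth none',np.mean(f['depth']<=0))
    m=((hsv[...,0]>110)&(hsv[...,0]<130)&(hsv[...,1]>150)).astype(np.uint8)
    if n=='t0': m[:, :300]=0
    nl,lab,s,c=cv2.connectedComponentsWithStats(m)
    for i in range(1,nl):
        if s[i,4]<400: continue
        Q=P[lab==i];Q=Q[~np.isnan(Q[:,2])];zt=np.percentile(Q[:,2],95)
        if zt<.05:continue
        x0,y0,w,h=s[i,:4]
        # top region incl. dark handle
        sub=np.zeros(m.shape,bool);sub[y0:y0+h,x0:x0+w]=1
        hull=np.zeros_like(m);cv2.fillConvexPoly(hull,cv2.convexHull(np.argwhere(lab==i)[:,::-1].astype(np.int32)),1)
        T=P[(hull>0)&(np.abs(P[...,2]-zt)<.012)]
        r=cv2.minAreaRect((T[:,:2]*1000).astype(np.float32))
        print(c[i].round(),'ztop',zt.round(4),np.nanmedian(T[:,2]).round(4),'rect',r)
    # rack : points with z in ranges
    if n=='t0':
        for (u,v) in [(150,190),(230,200),(150,120),(235,135),(130,210),(265,230),(180,200),(205,205),(505,215),(493,215)]:
            print(u,v,P[v,u].round(4),f['color'][v,u])
```

```text
t0 bench z -0.00025668024853364724 depth none 0.004098307291666666
[356. 198.] ztop 0.1173 0.1148 rect ((544.6460571289062, -108.90591430664062), (46.18888854980469, 161.65792846679688), 84.09532928466797)
[431. 220.] ztop 0.0825 0.0799 rect ((520.7794189453125, -250.55096435546875), (160.4573516845703, 47.472713470458984), 2.583817958831787)
150 190 [0.5601 0.2957 0.027 ] [155 196 216]
230 200 [0.5397 0.129  0.0596] [156 196 217]
150 120 [0.6466 0.2645 0.1642] [134 118 102]
235 135 [0.6271 0.1119 0.1652] [136 121 103]
130 210 [0.5177 0.331  0.0232] [156 197 218]
265 230 [0.4849 0.0573 0.0602] [157 197 219]
180 200 [0.5431 0.2336 0.0275] [156 197 216]
205 205 [0.5272 0.1759 0.0582] [156 196 216]
505 215 [ 0.5314 -0.3809  0.0968] [103 111 117]
493 215 [ 0.5328 -0.3622  0.0874] [69 79 85]
s0 bench z -0.00033049481522723356 depth none 0.0039713541666666664
[376.  53.] ztop 0.0685 0.0685 rect ((-140.68875122070312, 674.19482421875), (142.07308959960938, 107.1894760131836), 48.43766784667969)
[319. 284.] ztop 0.1162 0.1144 rect ((545.6275634765625, -109.50282287597656), (45.736385345458984, 160.36541748046875), 83.94775390625)
[254. 318.] ztop 0.0815 0.0797 rect ((521.7156372070312, -250.83030700683594), (159.1218719482422, 44.80509567260742), 2.6632964611053467)
```

Run:
```python
from h import *
for n in('t0','s0'):
    f=load(n);P=world(f)
    reg=(P[...,0]>.4)&(P[...,0]<.8)&(P[...,1]>-.03)&(P[...,1]<.45)
    def rect(name,m,er=0):
        m=m.astype(np.uint8)
        nl,lab,s,c=cv2.connectedComponentsWithStats(m);i=1+np.argmax(s[1:,4]);Q=P[lab==i]
        r=cv2.minAreaRect((Q[:,:2]*1000).astype(np.float32));print(n,name,len(Q),np.median(Q[:,2]).round(4),r,cv2.boxPoints(r).round(1).tolist())
    rect('roof',reg&(abs(P[...,2]-.165)<.008))
    rect('raised',reg&(abs(P[...,2]-.06)<.006))
    rect('lower',reg&(abs(P[...,2]-.025)<.006))
    g=(P[...,1]<-.3)&(P[...,0]>.4)&(P[...,0]<.65)&(abs(P[...,2]-.098)<.008)
    rect('grey',g)
    if n=='t0':
      c=(P[...,2]>.045)&(P[...,0]>.3)&(P[...,0]<.8)&(P[...,1]<.1)&(P[...,1]>-.5)
      rect('any',c)
```

```text
t0 roof 8306 0.1644 ((639.880859375, 195.3001708984375), (319.79534912109375, 87.07930755615234), 84.58670806884766) [[581.5, 40.20000076293945], [668.0999755859375, 32.0], [698.2999877929688, 350.3999938964844], [611.5999755859375, 358.6000061035156]]
t0 raised 5510 0.0597 ((556.7743530273438, 131.83116149902344), (178.49081420898438, 141.8427734375), 84.44857025146484) [[477.6000061035156, 49.900001525878906], [618.7000122070312, 36.099998474121094], [636.0, 213.8000030517578], [494.79998779296875, 227.5]]
t0 lower 5085 0.0246 ((577.342529296875, 282.3529052734375), (157.948974609375, 154.85194396972656), 84.6936264038086) [[492.8999938964844, 210.89999389648438], [647.0999755859375, 196.60000610351562], [661.7000122070312, 353.79998779296875], [507.6000061035156, 368.1000061035156]]
t0 grey 2303 0.0979 ((538.0657958984375, -384.379150390625), (161.28378295898438, 48.18362045288086), 3.6300692558288574) [[456.1000061035156, -365.3999938964844], [459.1000061035156, -413.5], [620.0999755859375, -403.29998779296875], [617.0, -355.20001220703125]]
t0 any 4152 0.0637 ((576.194580078125,
[... 633 characters left out ...]
 48.20000076293945], [669.0999755859375, 31.100000381469727], [684.5999755859375, 205.3000030517578], [492.79998779296875, 222.39999389648438]]
s0 lower 483 0.0242 ((669.874267578125, 303.4287109375), (50.0716438293457, 123.70333862304688), 22.30721664428711) [[623.2000122070312, 351.1000061035156], [670.2000122070312, 236.6999969482422], [716.5, 255.6999969482422], [669.5999755859375, 370.20001220703125]]
s0 grey 2394 0.0978 ((537.6115112304688, -384.33026123046875), (163.3936309814453, 46.658050537109375), 3.7196192741394043) [[454.6000061035156, -366.3999938964844], [457.6000061035156, -412.8999938964844], [620.5999755859375, -402.29998779296875], [617.5999755859375, -355.79998779296875]]
```

```bash
cat >> h.py <<'E'
# case axis yaw a (deg): z_t = +-width dir
def Rt(a,sgn=1):
    a=np.deg2rad(a);x=np.array([0,0,-1.]);z=sgn*np.array([-np.sin(a),np.cos(a),0]);return np.stack([x,np.cross(z,x),z],1)
RACK=-5.4
rx=np.array([np.cos(np.deg2rad(RACK)),np.sin(np.deg2rad(RACK))]);ry=np.array([-rx[1],rx[0]])
M=np.array([.6402,.1957])-.0525*rx;LOW=M+.0805*ry;RAI=M-.0805*ry
def need(xy,z,a,st=None):
    """grasp point target xy,z -> turn about tool axes now, then shift in the turned tool frame"""
    st=st or readout.state();R=cv2.Rodrigues(np.array(st['eef_rot'],float))[0];p=np.array(st['eef_pos'])
    best=min((Rt(a,s) for s in(1,-1)),key=lambda T:np.linalg.norm(cv2.Rodrigues(R.T@T)[0]))
    w=np.rad2deg(cv2.Rodrigues(R.T@best)[0].ravel());tgt=np.array([xy[0],xy[1],z+.147])
    print('turn deg',w.round(2),'shift after turn',(best.T@(tgt-p)*1000).round(1),'shift before',(R.T@(tgt-p)*1000).round(1))
def now(st=None):
    st=st or readout.state();R=cv2.Rodrigues(np.array(st['eef_rot'],float))[0];g=np.array(st['eef_pos'])+.147*R[:,0]
    print('t',round(st['t'],2),'grasp',g.round(4),'yaw z',np.rad2deg(np.arctan2(-R[0,2],R[1,2])).round(2),'tilt x',R[:,0].round(4),'open',round(st['opening'],3),'F',st['wrist_force'].round(1),'q',st['qpos'].round(2))
E
python3 - <<'E'
from h import *
now();print(LOW,RAI)
need((.4953,-.1040),.24,-6)
E
```

```text
t 0.1 grasp [ 0.222  -0.6104  0.2569] yaw z -160.01 tilt x [-6.0e-04  1.5e-03 -1.0e+00] open 1.001 F [0.3 0.6 0.2] q [ 1.16  0.54 -0.    1.54  0.    1.07 -0.07]
[0.59550872 0.28078342] [0.58035728 0.12049795]
turn deg [ 2.599e+01 -9.000e-02  2.000e-02] shift after turn [  16.9  218.8 -532.4] shift before [  17.5  429.9 -382.7]
```

Call:
drive_tool(rows=[[[0, 0, 0, 6.5, 0, 0, 1], [0, 0, 0, 6.5, 0, 0, 1], [0, 0, 0, 6.5, 0, 0, 1], [0, 0, 0, 6.5, 0, 0, 1], [0, 0.0146, -0.0355, 0, 0, 0, 1], [0, 0.0146, -0.0355, 0, 0, 0, 1], [0, 0.0146, -0.0355, 0, 0, 0, 1], [0, 0.0146, -0.0355, 0, 0, 0, 1], [0, 0.0146, -0.0355, 0, 0, 0, 1], [0, 0.0146, -0.0355, 0, 0, 0, 1]]])

```text
t: 0.93
eef_pos: [0.332, -0.4063, 0.4045]
eef_rot: [1.286, 1.158, -1.286]
wrist_force: [0.3, -0.4, -0.3]
opening: 1.0
```

Call:
drive_tool(rows=[[[0, 0.0146, -0.0355, 0, 0, 0, 1], [0, 0.0146, -0.0355, 0, 0, 0, 1], [0, 0.0146, -0.0355, 0, 0, 0, 1], [0, 0.0146, -0.0355, 0, 0, 0, 1], [0, 0.0146, -0.0355, 0, 0, 0, 1], [0, 0.0146, -0.0355, 0, 0, 0, 1], [0, 0.0146, -0.0355, 0, 0, 0, 1], [0, 0.0146, -0.0355, 0, 0, 0, 1], [0.01, 0.0146, -0.0355, 0, 0, 0, 1], [0, 0, 0, 0, 0, 0, 1]]])

```text
t: 1.77
eef_pos: [0.4981, -0.0965, 0.3936]
eef_rot: [1.282, 1.166, -1.276]
wrist_force: [0.4, -0.0, -0.3]
opening: 1.003
```

Run:
```python
from h import *
st=readout.state();now(st)
need((.4953,-.1040),.095,-6,st)
f=grab('wrist','w1');P=world(f,st)
hsv=cv2.cvtColor(f['color'],cv2.COLOR_BGR2HSV)
T=P[(abs(P[...,2]-.115)<.008)&(hsv[...,0]>105)&(hsv[...,0]<130)&(hsv[...,1]>120)]
print(len(T),np.nanmedian(T[:,2]) if len(T) else 0,cv2.minAreaRect((T[:,:2]*1000).astype(np.float32)))
```

```text
t 1.77 grasp [ 0.4981 -0.0958  0.2466] yaw z 174.6 tilt x [ 5.0e-04  4.2e-03 -1.0e+00] open 1.003 F [ 0.4 -0.  -0.3] q [ 0.23  0.31 -0.16  1.92  0.06  0.92 -1.61]
turn deg [ 0.6  -0.24 -0.  ] shift after turn [151.6  -2.    7.8] shift before [151.6  -2.    8.4]
16310 0.11629309776151181 ((543.4859619140625, -107.22674560546875), (46.235836029052734, 160.4102325439453), 84.13785552978516)
```

View pics/w1.png

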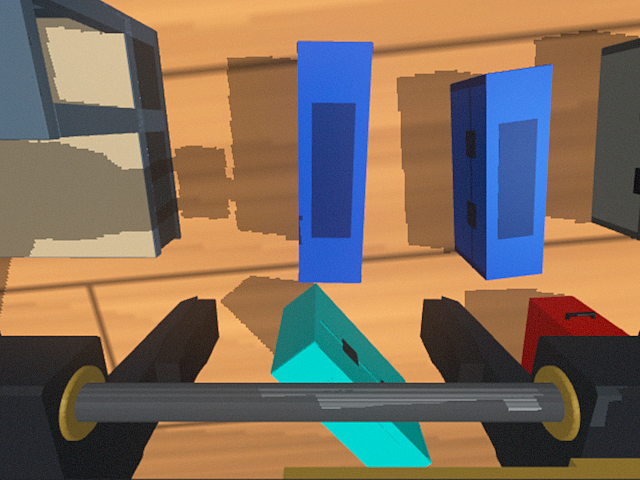

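The wrist view confirms the tall case at (335,160), within 2 mm of the first measurement. Next I'll check that the turquoise case is clear of the fingers and body.

Run:
```python
from h import *
f=load('t0');P=world(f);hsv=cv2.cvtColor(f['color'],cv2.COLOR_BGR2HSV)
m=(abs(hsv[...,0].astype(int)-90)<8)&(hsv[...,1]>150)&(P[...,2]>.01)
Q=P[m];print(len(Q),np.percentile(Q,[1,99],axis=0),Q[Q[:,0].argmax()],Q[:,2].max())
now();need((.4945,-.1032),.095,-6)
```

```text
2532 [[ 0.266047   -0.16663411  0.07039079]
 [ 0.40686509 -0.05424826  0.11823183]] [ 0.41499628 -0.08355384  0.11657834] 0.1201551322839256
t 1.82 grasp [ 0.4966 -0.0997  0.2468] yaw z 174.42 tilt x [-0.0011  0.0021 -1.    ] open 0.999 F [ 0.5 -1.  -1. ] q [ 0.24  0.31 -0.15  1.92  0.06  0.92 -1.61]
turn deg [ 0.42 -0.11  0.08] shift after turn [151.8  -1.9   3.4] shift before [151.8  -1.7   3.6]
```

Call:
drive_tool(rows=[[[0.025, -0.001, 0.003, 0.4, 0, 0, 1], [0.025, -0.001, 0, 0, 0, 0, 1], [0.025, 0, 0, 0, 0, 0, 1], [0.025, 0, 0, 0, 0, 0, 1], [0.02, 0, 0, 0, 0, 0, 1], [0.02, 0, 0, 0, 0, 0, 1], [0.012, 0, 0, 0, 0, 0, 1], [0, 0, 0, 0, 0, 0, 1], [0, 0, 0, 0, 0, 0, 0.2], [0, 0, 0, 0, 0, 0, -1]]], squeeze=50)

```text
t: 2.65
eef_pos: [0.4936, -0.1077, 0.2435]
eef_rot: [1.292, 1.153, -1.291]
wrist_force: [0.5, 0.3, 0.4]
opening: 0.871
```

Call:
drive_tool(rows=[[[0, 0, 0, 0, 0, 0, -1], [0, 0, 0, 0, 0, 0, -1], [0, 0, 0, 0, 0, 0, -1], [0, 0, 0, 0, 0, 0, -1], [0, 0, 0, 0, 0, 0, -1], [0, 0, 0, 0, 0, 0, -1], [0, 0, 0, 0, 0, 0, -1], [0, 0, 0, 0, 0, 0, -1], [0, 0, 0, 0, 0, 0, -1], [0, 0, 0, 0, 0, 0, -1]]])

```text
t: 3.48
eef_pos: [0.4937, -0.1067, 0.2431]
eef_rot: [1.291, 1.154, -1.29]
wrist_force: [-1.5, 2.3, 5.7]
opening: 0.522
```

Run:
```python
from h import *
now()
```

```text
t 3.48 grasp [ 0.4938 -0.1067  0.0961] yaw z 173.6 tilt x [ 6.e-04  2.e-04 -1.e+00] open 0.522 F [-1.5  2.3  5.7] q [ 0.22  0.55 -0.12  2.02  0.11  0.58 -1.66]
```

Opening 0.522 is 46 mm, so the case is gripped. Lifting.

Call:
drive_tool(rows=[[[-0.005, 0, 0, 0, 0, 0, -1], [-0.008, 0, 0, 0, 0, 0, -1], [-0.012, 0, 0, 0, 0, 0, -1], [-0.015, 0, 0, 0, 0, 0, -1], [-0.015, 0, 0, 0, 0, 0, -1], [-0.015, 0, 0, 0, 0, 0, -1], [-0.015, 0, 0, 0, 0, 0, -1], [-0.01, 0, 0, 0, 0, 0, -1], [-0.005, 0, 0, 0, 0, 0, -1], [0, 0, 0, 0, 0, 0, -1]]])

```text
t: 4.32
eef_pos: [0.4935, -0.1072, 0.3436]
eef_rot: [1.292, 1.153, -1.29]
wrist_force: [0.3, -0.1, -2.7]
opening: 0.521
```

Run:
```python
from h import *
st=readout.state();now(st);f=grab('scene','s2')
g=LOW-.09*rx-.05*rx
need(g,.196,RACK,st)
```

```text
t 4.32 grasp [ 0.4937 -0.1072  0.1966] yaw z 173.57 tilt x [ 1.4e-03 -4.0e-04 -1.0e+00] open 0.521 F [ 0.3 -0.1 -2.7] q [ 0.24  0.38 -0.14  1.97  0.07  0.8  -1.63]
turn deg [-1.03  0.02 -0.08] shift after turn [   0.6  -75.  -395.8] shift before [   0.4  -82.1 -394.4]
```

View pics/s2.png

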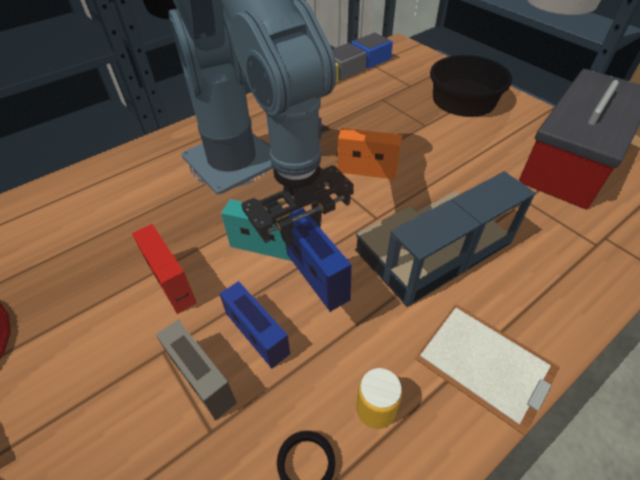

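The case hangs level. The turquoise and orange decoys could be in the carrying path, so I'll check their extents and how the case sits in the grip.

Run:
```python
from h import *
f=load('t0');P=world(f)
m=(P[...,2]>.01)&(P[...,1]>.2)&(P[...,1]<.48)&(P[...,0]<.47)&(P[...,0]>.15)
Q=P[m];Q=Q[Q[:,2]>.015];print(np.percentile(Q,[.5,99.5],axis=0),Q[Q[:,0].argmax()])
for n in ['s2']:
    f=load(n);P=world(f);hsv=cv2.cvtColor(f['color'],cv2.COLOR_BGR2HSV)
    m=(hsv[...,0]>110)&(hsv[...,0]<130)&(hsv[...,1]>130)&(P[...,1]>-.16)&(P[...,0]>.44)&(P[...,0]<.65)&(P[...,1]<.0)&(P[...,2]>.06)
    T=P[m];top=T[T[:,2]>.205]
    A=np.c_[top[:,0],top[:,1],np.ones(len(top))];s=np.linalg.lstsq(A,top[:,2],rcond=None)[0]
    print(len(top),'z',np.median(top[:,2]),'slope deg',np.rad2deg(s[:2]),cv2.minAreaRect((top[:,:2]*1000).astype(np.float32)))
    print('x max',np.percentile(T[:,0],99.5),'zmin',np.percentile(T[:,2],1))
```

```text
[[0.21112962 0.20098434 0.01788352]
 [0.35945679 0.32726309 0.11797975]] [0.36185513 0.29920265 0.07258286]
1531 z 0.2152651776893052 slope deg [0.1387022  3.86411982] ((544.5484619140625, -114.70096588134766), (44.8801155090332, 160.77850341796875), 83.6549301147461)
x max 0.6240180663227862 zmin 0.11020107615029126
```

Pitch is about 0.1° and the case sits 51 mm from the grip as planned. Orange ends at x=0.362, so it is clear. I'll go up, then back, then across to the lower bay.

Call:
drive_tool(rows=[[[-0.01, 0, 0, 0, 0, 0, -1], [-0.015, -0.005, 0, -0.5, 0, 0, -1], [-0.005, -0.015, 0, -0.5, 0, 0, -1], [0, -0.02, -0.01, 0, 0, 0, -1], [0, -0.02, -0.02, 0, 0, 0, -1], [0, -0.01, -0.03, 0, 0, 0, -1], [0, -0.005, -0.03, 0, 0, 0, -1], [0, 0, -0.03, 0, 0, 0, -1], [0, 0, -0.03, 0, 0, 0, -1], [0, 0, -0.03, 0, 0, 0, -1]]])

```text
t: 5.2
eef_pos: [0.4353, 0.0808, 0.3727]
eef_rot: [1.278, 1.163, -1.279]
wrist_force: [0.5, -0.5, -3.7]
opening: 0.516
```

Call:
drive_tool(rows=[[[0, 0, -0.03, 0, 0, 0, -1], [0, 0, -0.03, 0, 0, 0, -1], [0, 0, -0.03, 0, 0, 0, -1], [0, 0, -0.03, 0, 0, 0, -1], [0, 0, -0.03, 0, 0, 0, -1], [0, 0, -0.03, 0, 0, 0, -1], [0, 0, -0.02, 0, 0, 0, -1], [0, 0, -0.01, 0, 0, 0, -1], [0, 0, 0, 0, 0, 0, -1], [0, 0, 0, 0, 0, 0, -1]]])

```text
t: 6.03
eef_pos: [0.4555, 0.2876, 0.3722]
eef_rot: [1.277, 1.162, -1.28]
wrist_force: [-0.3, 0.1, -3.9]
opening: 0.52
```

Run:
```python
from h import *
st=readout.state();now(st)
g=LOW-.09*rx-.05*rx
need(g,.096+.025+.006,RACK,st)
f=grab('top','t2');P=world(f)
hsv=cv2.cvtColor(f['color'],cv2.COLOR_BGR2HSV)
m=(hsv[...,0]>110)&(hsv[...,0]<130)&(hsv[...,1]>130)&(P[...,1]>.1)&(P[...,2]>.2)
T=P[m];print(len(T),np.median(T[:,2]),cv2.minAreaRect((T[:,:2]*1000).astype(np.float32)))
```

```text
t 6.03 grasp [0.4554 0.2874 0.2252] yaw z 174.58 tilt x [-0.0011 -0.0016 -1.    ] open 0.52 F [-0.3  0.1 -3.9] q [-0.38  0.41 -0.34  1.85  0.17  0.91 -2.46]
turn deg [-0.02  0.1   0.06] shift after turn [98.2  0.  -6.3] shift before [98.2  0.1 -6.5]
1207 0.24305030648533443 ((499.6683349609375, 255.64112854003906), (98.15270233154297, 166.36578369140625), 86.65135955810547)
```

View pics/t2.png

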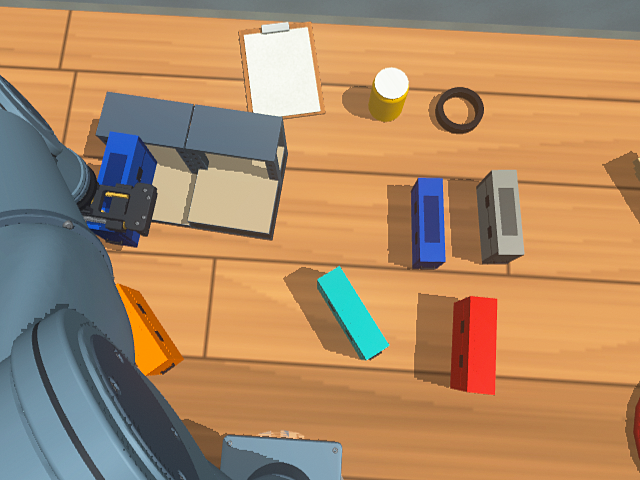

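The case is over the front of the lower bay at (125,190). Lowering to 6 mm above the board.

Call:
drive_tool(rows=[[[0.008, 0, -0.003, 0, 0, 0, -1], [0.012, 0, -0.003, 0, 0, 0, -1], [0.015, 0, 0, 0, 0, 0, -1], [0.015, 0, 0, 0, 0, 0, -1], [0.015, 0, 0, 0, 0, 0, -1], [0.015, 0, 0, 0, 0, 0, -1], [0.01, 0, 0, 0, 0, 0, -1], [0.006, 0, 0, 0, 0, 0, -1], [0.002, 0, 0, 0, 0, 0, -1], [0, 0, 0, 0, 0, 0, -1]]])

```text
t: 6.92
eef_pos: [0.4561, 0.2944, 0.2743]
eef_rot: [1.278, 1.163, -1.279]
wrist_force: [0.4, -0.7, -4.0]
opening: 0.521
```

Run:
```python
from h import *
st=readout.state();now(st)
need(LOW-.05*rx,.096+.025+.006,RACK,st)
f=grab('scene','s3')
cv2.imwrite('pics/s3c.png',cv2.resize(f['color'][120:340,320:580],None,fx=3,fy=3)[:600])
```

```text
t 6.92 grasp [0.456  0.2943 0.1273] yaw z 174.58 tilt x [-6.e-04 -4.e-04 -1.e+00] open 0.521 F [ 0.4 -0.7 -4. ] q [-0.43  0.56 -0.3   1.9   0.24  0.72 -2.53]
turn deg [-0.02  0.02  0.03] shift after turn [ 0.3 90.   0.4] shift before [ 0.3 90.   0.4]
```

View pics/s3c.png

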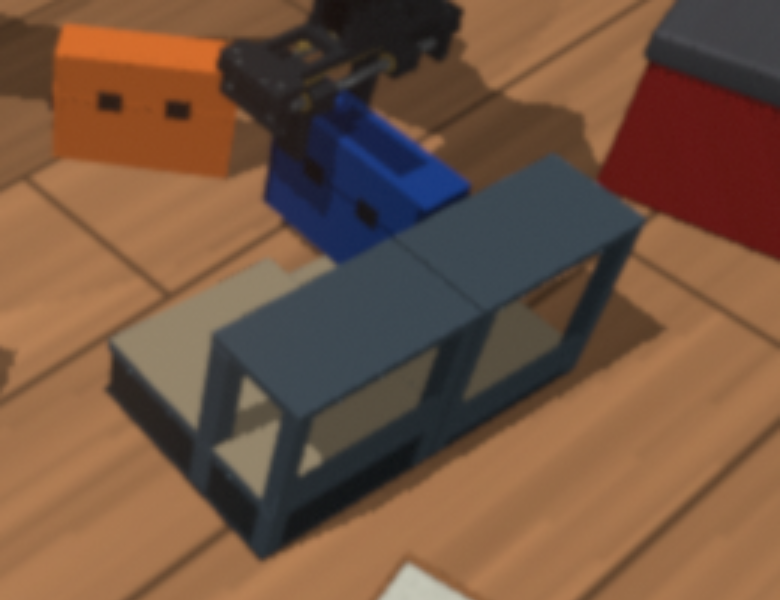

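Call:
drive_tool(rows=[[[0, 0.006, 0, 0, 0, 0, -1], [0, 0.01, 0, 0, 0, 0, -1], [0, 0.012, 0, 0, 0, 0, -1], [0, 0.012, 0, 0, 0, 0, -1], [0, 0.012, 0, 0, 0, 0, -1], [0, 0.012, 0, 0, 0, 0, -1], [0, 0.012, 0, 0, 0, 0, -1], [0, 0.008, 0, 0, 0, 0, -1], [0, 0.005, 0, 0, 0, 0, -1], [0, 0, 0, 0, 0, 0, -1]]])

```text
t: 7.8
eef_pos: [0.5462, 0.2855, 0.2748]
eef_rot: [1.28, 1.161, -1.279]
wrist_force: [-0.1, 0.1, -3.4]
opening: 0.518
```

Run:
```python
from h import *
st=readout.state();now(st)
need(LOW-.05*rx,.096+.025,RACK,st)
```

```text
t 7.8 grasp [0.5464 0.2855 0.1278] yaw z 174.49 tilt x [ 1.1e-03  1.0e-04 -1.0e+00] open 0.518 F [-0.1  0.1 -3.4] q [-0.35  0.66 -0.28  1.71  0.24  0.81 -2.41]
turn deg [-0.11 -0.01 -0.06] shift after turn [ 6.8 -0.5  0. ] shift before [ 6.8 -0.5  0. ]
```

Forces show no contact. I'll lower in 1–2 mm steps and watch the force.

Call:
drive_tool(rows=[[[0.001, 0, 0, 0, 0, 0, -1], [0.001, 0, 0, 0, 0, 0, -1], [0.001, 0, 0, 0, 0, 0, -1], [0.001, 0, 0, 0, 0, 0, -1], [0.001, 0, 0, 0, 0, 0, -1], [0.001, 0, 0, 0, 0, 0, -1], [0.0005, 0, 0, 0, 0, 0, -1], [0, 0, 0, 0, 0, 0, -1], [0, 0, 0, 0, 0, 0, -1], [0, 0, 0, 0, 0, 0, -1]]])

```text
t: 8.63
eef_pos: [0.5448, 0.2862, 0.2683]
eef_rot: [1.279, 1.163, -1.278]
wrist_force: [-1.3, 0.5, -1.5]
opening: 0.517
```

Call:
drive_tool(rows=[[[0.0005, 0, 0, 0, 0, 0, -1], [0.0005, 0, 0, 0, 0, 0, -1], [0, 0, 0, 0, 0, 0, -1], [0, 0, 0, 0, 0, 0, 0.2], [0, 0, 0, 0, 0, 0, 0.5], [0, 0, 0, 0, 0, 0, 1], [0, 0, 0, 0, 0, 0, 1], [0, 0, 0, 0, 0, 0, 1], [0, 0, 0, 0, 0, 0, 1], [0, 0, 0, 0, 0, 0, 1]]])

```text
t: 9.47
eef_pos: [0.5448, 0.2861, 0.2672]
eef_rot: [1.279, 1.163, -1.278]
wrist_force: [0.9, -0.4, 0.2]
opening: 0.994
```

Call:
drive_tool(rows=[[[-0.005, 0, 0, 0, 0, 0, 1], [-0.01, 0, 0, 0, 0, 0, 1], [-0.015, 0, 0, 0, 0, 0, 1], [-0.02, 0, 0, 0, 0, 0, 1], [-0.025, 0, 0, 0, 0, 0, 1], [-0.025, 0, 0, 0, 0, 0, 1], [-0.02, -0.01, 0, 0, 0, 0, 1], [0, -0.02, 0.01, 0, 0, 0, 1], [0, -0.02, 0.02, 0, 0, 0, 1], [0, -0.01, 0.03, 0, 0, 0, 1]]])

```text
t: 10.3
eef_pos: [0.477, 0.2343, 0.3886]
eef_rot: [1.277, 1.167, -1.273]
wrist_force: [1.3, -0.7, -0.6]
opening: 1.003
```

Run:
```python
from h import *
st=readout.state();now(st)
a=np.deg2rad(2.6);need((.5213-.05*np.cos(a),-.2507-.05*np.sin(a)),.215,2.6,st)
f=grab('top','t3');P=world(f)
hsv=cv2.cvtColor(f['color'],cv2.COLOR_BGR2HSV)
m=(hsv[...,0]>110)&(hsv[...,0]<130)&(hsv[...,1]>130)&(P[...,1]>.1)&(abs(P[...,2]-.14)<.01)
T=P[m];print(len(T),np.median(T[:,2]) if len(T) else 0,cv2.minAreaRect((T[:,:2]*1000).astype(np.float32)))
```

```text
t 10.3 grasp [0.4771 0.2347 0.2416] yaw z 174.89 tilt x [ 9.0e-04  2.6e-03 -1.0e+00] open 1.003 F [ 1.3 -0.7 -0.6] q [-0.27  0.38 -0.34  1.85  0.15  0.93 -2.34]
turn deg [-7.71 -0.15 -0.05] shift after turn [ 26.6 -27.7 486.6] shift before [ 25.4  37.8 485.9]
376 0.13958265871235703 ((563.9483032226562, 286.5262145996094), (47.636680603027344, 97.50399780273438), 84.55188751220703)
```

View pics/t3.png

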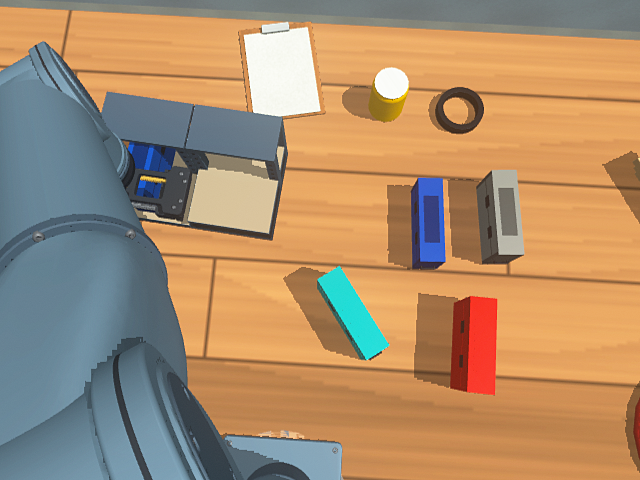

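The tall case is in: top z 0.140, yaw correct, front end where expected. On to the short case.

Call:
drive_tool(rows=[[[0, 0, 0, -3.85, 0, 0, 1], [0, 0, 0.01, -3.85, 0, 0, 1], [0, -0.002, 0.035, 0, 0, 0, 1], [0, -0.002, 0.035, 0, 0, 0, 1], [0, -0.002, 0.035, 0, 0, 0, 1], [0, -0.002, 0.035, 0, 0, 0, 1], [0, -0.002, 0.035, 0, 0, 0, 1], [0, -0.002, 0.035, 0, 0, 0, 1], [0, -0.002, 0.035, 0, 0, 0, 1], [0, -0.002, 0.035, 0, 0, 0, 1]]])

```text
t: 11.18
eef_pos: [0.4741, -0.0601, 0.3883]
eef_rot: [1.18, 1.226, -1.179]
wrist_force: [0.7, 0.8, -0.2]
opening: 1.0
```

Call:
drive_tool(rows=[[[0, -0.002, 0.035, 0, 0, 0, 1], [0, -0.002, 0.035, 0, 0, 0, 1], [0, -0.002, 0.035, 0, 0, 0, 1], [0, -0.002, 0.03, 0, 0, 0, 1], [0.005, -0.002, 0.03, 0, 0, 0, 1], [0.01, -0.002, 0.02, 0, 0, 0, 1], [0.01, 0, 0.01, 0, 0, 0, 1], [0, 0, 0, 0, 0, 0, 1], [0, 0, 0, 0, 0, 0, 1], [0, 0, 0, 0, 0, 0, 1]]])

```text
t: 12.02
eef_pos: [0.4707, -0.2519, 0.3626]
eef_rot: [1.179, 1.229, -1.177]
wrist_force: [0.2, 1.5, -0.2]
opening: 1.003
```

Run:
```python
from h import *
st=readout.state();now(st)
a=np.deg2rad(2.6);need((.5213-.05*np.cos(a),-.2507-.05*np.sin(a)),.060,2.6,st)
f=grab('wrist','w4');P=world(f,st)
hsv=cv2.cvtColor(f['color'],cv2.COLOR_BGR2HSV)
def meas(P,hsv):
  T=P[(abs(P[...,2]-.08)<.008)&(hsv[...,0]>105)&(hsv[...,0]<130)&(hsv[...,1]>120)&(P[...,1]<0)]
  print(len(T),np.nanmedian(T[:,2]),cv2.minAreaRect((T[:,:2]*1000).astype(np.float32)))
meas(P,hsv)
f=grab('top','t4');P=world(f)
hsv=cv2.cvtColor(f['color'],cv2.COLOR_BGR2HSV)
m=(hsv[...,0]>110)&(hsv[...,0]<130)&(hsv[...,1]>130)&(P[...,1]>.1)&(abs(P[...,2]-.14)<.01)
T=P[m];print('tall',len(T),np.median(T[:,2]) if len(T) else 0,cv2.minAreaRect((T[:,:2]*1000).astype(np.float32)))
```

```text
t 12.02 grasp [ 0.4707 -0.2518  0.2156] yaw z -177.58 tilt x [ 4.e-04  9.e-04 -1.e+00] open 1.003 F [ 0.2  1.5 -0.2] q [ 0.53  0.4  -0.15  1.88  0.07  0.87 -1.19]
turn deg [-0.18 -0.05 -0.03] shift after turn [155.6   0.6   1.1] shift before [155.6   0.6   1.2]
15916 0.08133402312525156 ((427.9503479003906, -258.42547607421875), (345.99371337890625, 55.93147659301758), 6.231429100036621)
tall 1130 0.13930278032889587 ((564.2296752929688, 286.94476318359375), (48.75861358642578, 98.89662170410156), 85.11729431152344)
```

View pics/w4.png

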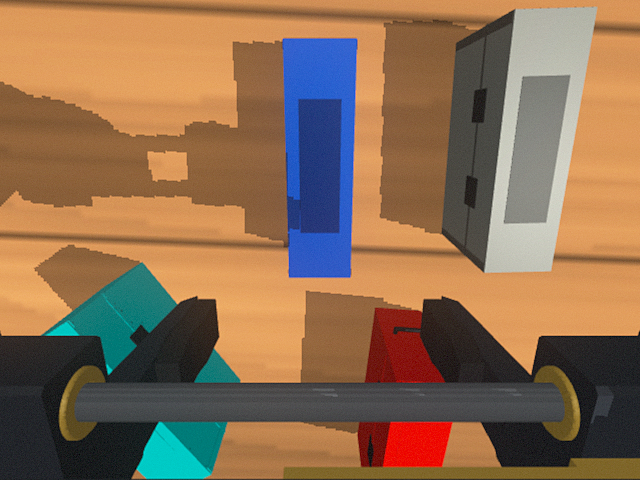

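Run:
```python
from h import *
st=readout.state();f=load('w4');P=world(f,st)
hsv=cv2.cvtColor(f['color'],cv2.COLOR_BGR2HSV)
T=P[(abs(P[...,2]-.08)<.008)&(hsv[...,0]>105)&(hsv[...,0]<130)&(hsv[...,1]>120)&(P[...,0]>.42)]
print(len(T),np.nanmedian(T[:,2]),cv2.minAreaRect((T[:,:2]*1000).astype(np.float32)))
f=load('t0');P=world(f);hsv=cv2.cvtColor(f['color'],cv2.COLOR_BGR2HSV)
m=((hsv[...,0]<6)|(hsv[...,0]>174))&(hsv[...,1]>150)&(P[...,2]>.02)&(P[...,1]<-.2)&(P[...,1]>-.45)
Q=P[m];print(np.percentile(Q,[.5,99.5],axis=0),Q[:,0].max())
```

```text
15915 0.08157624549828102 ((519.9381103515625, -248.75750732421875), (159.2821044921875, 45.678531646728516), 2.4493319988250732)
[[ 0.21767115 -0.3561103   0.0212556 ]
 [ 0.37588082 -0.30574636  0.11848794]] 0.3775364621616945
```

All measurements agree and the red case ends at x=0.378, so it is clear. Going straight down and gripping.

Call:
drive_tool(rows=[[[0.02, 0, 0, 0, 0, 0, 1], [0.025, 0, 0, 0, 0, 0, 1], [0.025, 0, 0, 0, 0, 0, 1], [0.025, 0, 0, 0, 0, 0, 1], [0.02, 0, 0, 0, 0, 0, 1], [0.02, 0, 0, 0, 0, 0, 1], [0.015, 0, 0, 0, 0, 0, 1], [0.005, 0, 0, 0, 0, 0, 1], [0, 0, 0, 0, 0, 0, 0.2], [0, 0, 0, 0, 0, 0, -1]]], squeeze=50)

```text
t: 12.95
eef_pos: [0.4706, -0.2533, 0.208]
eef_rot: [1.179, 1.227, -1.179]
wrist_force: [-0.3, 0.0, -0.3]
opening: 0.877
```

Call:
drive_tool(rows=[[[0, 0, 0, 0, 0, 0, -1], [0, 0, 0, 0, 0, 0, -1], [0, 0, 0, 0, 0, 0, -1], [0, 0, 0, 0, 0, 0, -1], [0, 0, 0, 0, 0, 0, -1], [0, 0, 0, 0, 0, 0, -1], [0, 0, 0, 0, 0, 0, -1], [0, 0, 0, 0, 0, 0, -1], [0, 0, 0, 0, 0, 0, -1], [0, 0, 0, 0, 0, 0, -1]]])

```text
t: 13.78
eef_pos: [0.4702, -0.2535, 0.2077]
eef_rot: [1.18, 1.228, -1.179]
wrist_force: [-1.6, 1.2, 6.5]
opening: 0.517
```

Call:
drive_tool(rows=[[[-0.005, 0, 0, 0, 0, 0, -1], [-0.01, 0, 0, 0, 0, 0, -1], [-0.015, 0, 0, 0, 0, 0, -1], [-0.02, 0, 0, 0, 0, 0, -1], [-0.025, 0, 0, 0, 0, 0, -1], [-0.025, 0, 0, 0, 0, 0, -1], [-0.02, 0, 0, 0, 0, 0, -1], [-0.015, 0, 0, 0, 0, 0, -1], [-0.005, 0, 0, 0, 0, 0, -1], [0, 0, 0, 0, 0, 0, -1]]])

```text
t: 14.62
eef_pos: [0.4702, -0.2539, 0.3487]
eef_rot: [1.18, 1.225, -1.179]
wrist_force: [0.2, -0.1, -1.9]
opening: 0.519
```

Run:
```python
from h import *
st=readout.state();now(st);f=grab('scene','s5')
need(RAI-.14*rx,.20,RACK,st)
P=world(f);hsv=cv2.cvtColor(f['color'],cv2.COLOR_BGR2HSV)
m=(hsv[...,0]>110)&(hsv[...,0]<130)&(hsv[...,1]>130)&(P[...,1]<0)&(P[...,0]>.42)&(P[...,2]>.06)
T=P[m];top=T[T[:,2]>T[:,2].max()-.012]
A=np.c_[top[:,:2],np.ones(len(top))];print(np.median(top[:,2]),np.rad2deg(np.linalg.lstsq(A,top[:,2],rcond=None)[0][:2]),cv2.minAreaRect((top[:,:2]*1000).astype(np.float32)))
```

```text
t 14.62 grasp [ 0.4705 -0.2541  0.2017] yaw z -177.73 tilt x [ 0.0022 -0.0013 -1.    ] open 0.519 F [ 0.2 -0.1 -1.9] q [ 0.53  0.42 -0.15  1.89  0.08  0.84 -1.19]
turn deg [ 7.67  0.07 -0.13] shift after turn [   1.7  -65.6 -383.1] shift before [   1.1  -13.9 -388.4]
0.27297443973586466 [ 5.84056763 -3.15644059] ((488.6339416503906, -264.0743408203125), (0.0, 0.0), 0.0)
```

View pics/s5.png

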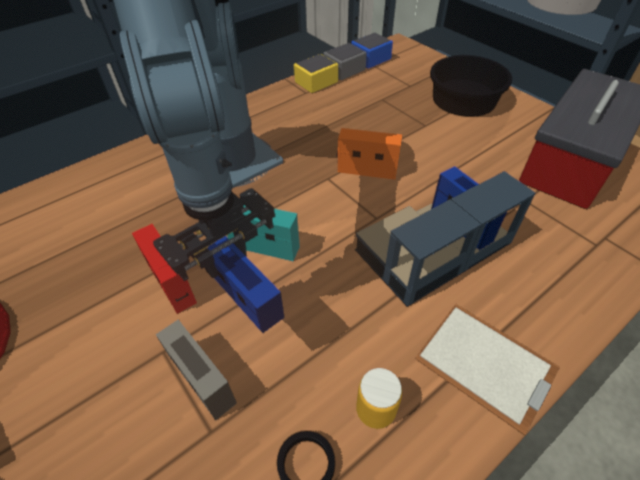

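The short case is held level. I'll turn, move back, then cross to the raised bay front.

Call:
drive_tool(rows=[[[0, 0, 0, 3.8, 0, 0, -1], [0, -0.008, -0.01, 3.9, 0, 0, -1], [0, -0.015, -0.02, 0, 0, 0, -1], [0, -0.015, -0.03, 0, 0, 0, -1], [0, -0.015, -0.03, 0, 0, 0, -1], [0, -0.01, -0.03, 0, 0, 0, -1], [0, -0.002, -0.03, 0, 0, 0, -1], [0, 0, -0.03, 0, 0, 0, -1], [0, 0, -0.03, 0, 0, 0, -1], [0, 0, -0.03, 0, 0, 0, -1]]])

```text
t: 15.5
eef_pos: [0.4265, -0.0078, 0.3461]
eef_rot: [1.277, 1.165, -1.28]
wrist_force: [0.4, 0.4, -1.7]
opening: 0.52
```

Call:
drive_tool(rows=[[[0, 0, -0.03, 0, 0, 0, -1], [0, 0, -0.03, 0, 0, 0, -1], [0, 0, -0.03, 0, 0, 0, -1], [0, 0, -0.03, 0, 0, 0, -1], [0, 0, -0.02, 0, 0, 0, -1], [0, 0, -0.005, 0, 0, 0, -1], [0, 0, 0, 0, 0, 0, -1], [0, 0, 0, 0, 0, 0, -1], [0, 0, 0, 0, 0, 0, -1], [0, 0, 0, 0, 0, 0, -1]]])

```text
t: 16.33
eef_pos: [0.4409, 0.1337, 0.3469]
eef_rot: [1.279, 1.162, -1.281]
wrist_force: [-0.2, 0.7, -2.4]
opening: 0.52
```

Run:
```python
from h import *
st=readout.state();now(st);f=grab('scene','s6')
need(RAI-.14*rx,.061+.06+.006,RACK,st)
P=world(f);hsv=cv2.cvtColor(f['color'],cv2.COLOR_BGR2HSV)
m=(hsv[...,0]>110)&(hsv[...,0]<130)&(hsv[...,1]>130)&(P[...,1]<.18)&(P[...,1]>.05)&(P[...,0]>.42)&(abs(P[...,2]-.22)<.012)
T=P[m];A=np.c_[T[:,:2],np.ones(len(T))];print(len(T),np.median(T[:,2]),np.rad2deg(np.linalg.lstsq(A,T[:,2],rcond=None)[0][:2]),cv2.minAreaRect((T[:,:2]*1000).astype(np.float32)))
```

```text
t 16.33 grasp [0.4408 0.1335 0.1999] yaw z 174.45 tilt x [-8.e-04 -9.e-04 -1.e+00] open 0.52 F [-0.2  0.7 -2.4] q [-0.13  0.32 -0.31  2.06  0.14  0.78 -2.19]
turn deg [-0.15  0.06  0.04] shift after turn [72.9  0.1 -0. ] shift before [72.9  0.1 -0.1]
1010 0.21802247292883759 [-0.33877586  3.55079939] ((502.28192138671875, 126.44378662109375), (46.06405258178711, 140.03591918945312), 85.26376342773438)
```

View pics/s6.png

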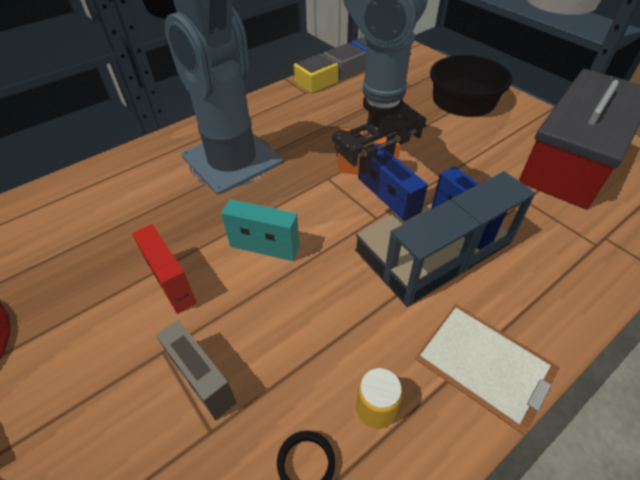

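Call:
drive_tool(rows=[[[0.006, 0, 0, 0, 0, 0, -1], [0.01, 0, 0, 0, 0, 0, -1], [0.012, 0, 0, 0, 0, 0, -1], [0.012, 0, 0, 0, 0, 0, -1], [0.012, 0, 0, 0, 0, 0, -1], [0.01, 0, 0, 0, 0, 0, -1], [0.006, 0, 0, 0, 0, 0, -1], [0.004, 0, 0, 0, 0, 0, -1], [0, 0, 0, 0, 0, 0, -1], [0, 0, 0, 0, 0, 0, -1]]])

```text
t: 17.22
eef_pos: [0.441, 0.1353, 0.2752]
eef_rot: [1.278, 1.163, -1.278]
wrist_force: [-0.5, 0.0, -1.9]
opening: 0.518
```

Run:
```python
from h import *
st=readout.state();now(st)
need(RAI-.05*rx,.061+.06+.006,RACK,st)
```

```text
t 17.22 grasp [0.4411 0.1353 0.1282] yaw z 174.59 tilt x [ 1.e-04  1.e-04 -1.e+00] open 0.518 F [-0.5  0.  -1.9] q [-0.17  0.44 -0.27  2.11  0.2   0.62 -2.25]
turn deg [-0.01 -0.   -0.  ] shift after turn [ 1.2 90.1  1.6] shift before [ 1.2 90.1  1.6]
```

Call:
drive_tool(rows=[[[0, 0.006, 0, 0, 0, 0, -1], [0.001, 0.01, 0.001, 0, 0, 0, -1], [0, 0.012, 0, 0, 0, 0, -1], [0, 0.012, 0, 0, 0, 0, -1], [0, 0.012, 0, 0, 0, 0, -1], [0, 0.012, 0, 0, 0, 0, -1], [0, 0.012, 0, 0, 0, 0, -1], [0, 0.008, 0, 0, 0, 0, -1], [0, 0.006, 0, 0, 0, 0, -1], [0, 0, 0, 0, 0, 0, -1]]])

```text
t: 18.05
eef_pos: [0.5319, 0.1254, 0.2744]
eef_rot: [1.28, 1.162, -1.278]
wrist_force: [1.1, -0.2, -2.8]
opening: 0.516
```

Call:
drive_tool(rows=[[[0.001, 0, 0, 0, 0, 0, -1], [0.001, 0, 0, 0, 0, 0, -1], [0.001, 0, 0, 0, 0, 0, -1], [0.001, 0, 0, 0, 0, 0, -1], [0.001, 0, 0, 0, 0, 0, -1], [0.0005, 0, 0, 0, 0, 0, -1], [0, 0, 0, 0, 0, 0, -1], [0, 0, 0, 0, 0, 0, -1], [0, 0, 0, 0, 0, 0, -1], [0, 0, 0, 0, 0, 0, -1]]])

```text
t: 18.88
eef_pos: [0.5305, 0.1258, 0.2687]
eef_rot: [1.278, 1.163, -1.278]
wrist_force: [0.0, -0.5, -2.8]
opening: 0.514
```

Run:
```python
from h import *
st=readout.state();now(st)
need(RAI-.05*rx,.061+.06,RACK,st)
```

```text
t 18.88 grasp [0.5305 0.1258 0.1217] yaw z 174.59 tilt x [ 0.  0. -1.] open 0.514 F [ 0.  -0.5 -2.8] q [-0.12  0.56 -0.25  1.9   0.21  0.7  -2.16]
turn deg [-0.01 -0.   -0.  ] shift after turn [0.7 0.2 0.6] shift before [0.7 0.2 0.6]
```

Still carrying weight (-2.8 N), so I'll lower a touch more and then release.

Call:
drive_tool(rows=[[[0.0005, 0, 0, 0, 0, 0, -1], [0.0005, 0, 0, 0, 0, 0, -1], [0.0005, 0, 0, 0, 0, 0, -1], [0, 0, 0, 0, 0, 0, -1], [0, 0, 0, 0, 0, 0, -1], [0, 0, 0, 0, 0, 0, -1], [0, 0, 0, 0, 0, 0, -1], [0, 0, 0, 0, 0, 0, -1], [0, 0, 0, 0, 0, 0, -1], [0, 0, 0, 0, 0, 0, -1]]])

```text
t: 19.72
eef_pos: [0.5305, 0.1258, 0.2677]
eef_rot: [1.278, 1.163, -1.278]
wrist_force: [-2.5, -1.8, 6.2]
opening: 0.516
```

Call:
drive_tool(rows=[[[0, 0, 0, 0, 0, 0, -1], [0, 0, 0, 0, 0, 0, 0.2], [0, 0, 0, 0, 0, 0, 0.5], [0, 0, 0, 0, 0, 0, 1], [0, 0, 0, 0, 0, 0, 1], [0, 0, 0, 0, 0, 0, 1], [0, 0, 0, 0, 0, 0, 1], [0, 0, 0, 0, 0, 0, 1], [0, 0, 0, 0, 0, 0, 1], [0, 0, 0, 0, 0, 0, 1]]])

```text
t: 20.55
eef_pos: [0.5305, 0.1258, 0.2672]
eef_rot: [1.278, 1.163, -1.278]
wrist_force: [0.3, -0.8, -0.4]
opening: 1.001
```

Call:
drive_tool(rows=[[[-0.005, 0, 0, 0, 0, 0, 1], [-0.01, 0, 0, 0, 0, 0, 1], [-0.015, 0, 0, 0, 0, 0, 1], [-0.02, 0, 0, 0, 0, 0, 1], [-0.025, 0, 0, 0, 0, 0, 1], [-0.025, 0, 0, 0, 0, 0, 1], [-0.025, 0, 0.01, 0, 0, 0, 1], [-0.02, -0.01, 0.03, 0, 0, 0, 1], [0, -0.01, 0.035, 0, 0, 0, 1], [0, 0, 0.035, 0, 0, 0, 1]]])

```text
t: 21.38
eef_pos: [0.499, 0.0179, 0.4146]
eef_rot: [1.278, 1.162, -1.274]
wrist_force: [0.9, -0.1, 0.7]
opening: 0.997
```

Call:
drive_tool(rows=[[[0, 0, 0.035, 0, 0, 0, 1], [0, 0, 0.035, 0, 0, 0, 1], [0, 0, 0.035, 0, 0, 0, 1], [0, 0, 0.035, 0, 0, 0, 1], [0, 0, 0.035, 0, 0, 0, 1], [0, 0, 0.035, 0, 0, 0, 1], [0, 0, 0.03, 0, 0, 0, 1], [0, 0, 0.02, 0, 0, 0, 1], [0, 0, 0, 0, 0, 0, 1], [0, 0, 0, 0, 0, 0, 1]]])

```text
t: 22.22
eef_pos: [0.4753, -0.2415, 0.4129]
eef_rot: [1.28, 1.161, -1.28]
wrist_force: [1.2, -0.1, -0.4]
opening: 1.002
```

Run:
```python
from h import *
now();f=grab('top','t7');s=grab('scene','s7')
for n in('t7','s7'):
    f=load(n);P=world(f);hsv=cv2.cvtColor(f['color'],cv2.COLOR_BGR2HSV)
    m=(hsv[...,0]>110)&(hsv[...,0]<130)&(hsv[...,1]>130)&(abs(P[...,2]-.14)<.006)
    for nm,lo,hi,C in(('tall',.2,.4,LOW),('short',.05,.2,RAI)):
        T=P[m&(P[...,1]>lo)&(P[...,1]<hi)]
        if len(T)<30: print(n,nm,len(T));continue
        q=(T[:,:2]-C);X=q@rx;Y=q@ry
        print(n,nm,len(T),'z',np.median(T[:,2]).round(4),'rack x range',np.percentile(X,[.5,99.5]).round(4),'y',np.percentile(Y,[1,99]).round(4),'ang',round(cv2.minAreaRect((T[:,:2]*1000).astype(np.float32))[2],2))
    g=(P[...,1]<-.3)&(P[...,1]>-.46)&(P[...,0]>.4)&(P[...,0]<.65)&(abs(P[...,2]-.098)<.008)
    print('grey',cv2.minAreaRect((P[g][:,:2]*1000).astype(np.float32)))
cv2.imwrite('pics/z7.png',np.vstack([cv2.resize(load('t7')['color'][70:250,90:310],(660,300)) ,cv2.resize(load('s7')['color'][130:310,330:550],(660,300))]))
```

```text
t 22.22 grasp [ 0.4754 -0.2416  0.2659] yaw z 174.45 tilt x [ 7.e-04 -2.e-04 -1.e+00] open 1.002 F [ 1.2 -0.1 -0.4] q [ 0.49  0.33 -0.13  1.83  0.05  0.98 -1.33]
t7 tall 1045 z 0.1395 rack x range [-0.0807  0.015 ] y [-0.0203  0.026 ] ang 84.96
t7 short 726 z 0.1398 rack x range [-0.0799  0.0153] y [-0.0232  0.0228] ang 85.4
grey ((0.0, 0.0), (0.0, 0.0), 0.0)
s7 tall 445 z 0.139 rack x range [-0.077  -0.0056] y [-0.0207  0.0231] ang 85.21
s7 short 502 z 0.1393 rack x range [-0.0776 -0.007 ] y [-0.0231  0.0208] ang 84.74
grey ((538.2133178710938, -384.1895446777344), (161.96966552734375, 46.55202102661133), 3.809931755065918)
```

View pics/z7.png

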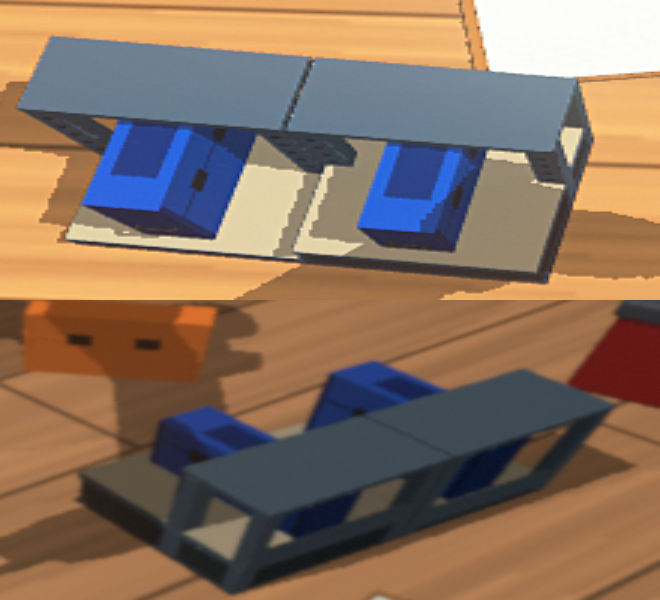

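Both cases stand upright on their boards. Their front ends are about 15 mm inside the front edge, they are straight to within about 0.5° and centred in their bays. The grey case has not moved. Handing in.

Run:
```python
from bench import ticket
print(ticket.finish_job())
```

```text
the job is handed in; nothing more can be done
None
```

Both blue cases are put away and the job is handed in: the taller one went on the lower board first, then the shorter one on the raised board. It took about 22 s, and the wrist force read at most about 6.5 N at the end of any move.

- **Height:** both tops read z ≈ 0.139–0.140 m, against 0.140 m expected, so both stand flat on their boards.
- **Depth:** both front ends read 77–81 mm ahead of the board's middle, so they sit about 15 mm inside the front edge. The rear ends are under the roof and were not seen directly.
- **Straightness:** both are within about 0.8° of the rack and within about 3 mm of their bay's centre line.
- **Grey case:** the scene camera shows it within 1 mm and 0.1° of where it started. The top camera could not confirm this because the arm hid it.
- **Gripper:** open and clear of everything at hand-in.

One reading disagreed: while each case was carried, its top showed about a 3.5–4° sideways slope in the depth data. I took that as a measurement artefact, and the final pictures show both cases standing upright.

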